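# Feel for the notch and pop the wiper rack lid

### The arm

A 6-joint arm with a two-finger parallel gripper is mounted at the origin on the work surface. World frame = base frame: x ahead of the robot, y to its left, z up, the work surface at z = 0. Lengths are in m, angles in rad, forces in N, time in s.
With the tool pointing down it reaches from about 0.275 to 0.825 m from the base axis. Payload 4.9 kg.
Tool frame: the origin (TCP) lies midway between the tips of the shut fingers; the grasp point (between the pads) lies 19 mm behind it (grip_point_offset is the distance from the TCP to the grasp point, in m); z points along the fingers, y is the line along which they close (so a half turn about z gives the same grasp; the last joint's range is limited). The gripper opens to 85 mm and grips with 20 to 120 N. Pads are 22 mm wide; open, the fingers measure 114 mm over their backs; the gripper's body (76 mm by 85 mm) begins 54 mm behind the grasp point. The pads swing forward as they close: fully open they stand 13 mm farther back than shut.
Start: joints at [-1.353, 0.326, -0.193, 1.052, 0, 1.437], TCP at [0.19, -0.516, 0.231] pointing down, gripper open.
Joint ranges: [-2.65, 2.65], [-0.97, 1.79], [-1.3, 1.35], [-1.93, 2.1], [-1.47, 1.37], [-3.14, 3.14]. Speed limits (rad/s): [2.57, 2.57, 3.14, 3.14, 3.14, 3.14].

### API

Orientations are given as a rotation vector (axis times angle).
In Python, from cell import * gives the robot as it stands. Calls block until the motion is done:
- movep(position, orientation): joint-space move of the TCP to a pose.
- move_l(position, velocity=0.15, rot=None, until_force=None): straight line of the TCP; rot=None keeps the orientation; velocity is the mean speed in m/s. With until_force (N) it stops when the force on the tool has changed by that much, and returns True; else False.
- set_joints(angles): joint-space move.
- let_go() and grab(newtons=None): open the fingers fully, or close them until they stop; newtons is the grip in N (None keeps the last).
- sleep(seconds).
- ik(position, orientation): joint angles nearest the present ones, or None.
- get_state(): the state.
- grab_frame(name): name is "side" or "top"; returns a dict with "img" (480x640x3 uint8, red, green, blue), "fx", "fy", "cx", "cy" (pixels), "cam_to_world" (4x4, takes a point from camera to world coordinates). Camera axes: x right, y down, z forward; pixel columns grow to the right and rows downward; lengths in m; the calibration is good to about 2 mm. A picture is of the moment at which its call begins. There is no depth.
A pose or a line that the arm cannot do raises MotionError and nothing moves.
- sign_off(): hands the job in; it is judged then, once.
Trained networks look in the newest picture that a camera, given by its name, has taken for a name from the list of things; names that differ only in an ending like _2 or _b are one class to them, and where a whole thing is asked for, a point or a joint stands for the part that bears it (a point fixed in the world has none). Each returns a list of dicts, best first, with "score" (0 to 1); they miss things now and then, are a little off and sometimes report something else, mostly with a low value. They report only what shows in the picture. A call takes as long as a camera call.
- spot_in(camera, name): "centre" ([column, row] in pixels, amid what is visible of it).
- silhouettes(camera, name): "mask" (480x640 bool, what is visible of it) and "centre" ([column, row] in pixels, amid what is visible of it).
- tip_of(camera, name): "centre" ([column, row] in pixels: a listed point, or the origin of a listed thing).
The state is a dict: "clock": time; "q": joint angles; "joint_velocities": joint speeds; "tau": joint torques, N m; "position": TCP position; "eef_rot": TCP orientation; "contact_force": force on the tool from outside, world axes, zero at the start; "wrist_torque": the same for the moment, N m; "finger_gap": opening from 0.0 (shut) to 1.0 (fully open); "grasp_force": force on a finger pad.
Only numpy, scipy, OpenCV 4.12 (cv2) and the standard library are available. Lean on these libraries where they do the work, as an engineer would, in place of code of your own. Each camera call takes 0.05 s, during which the arm holds its last target. There are 200 camera calls.

### The job

Pop open the clear dust lid of the wiper-arm rack: its spring catch is sunk in a finger notch somewhere along the top of the long pine rail that runs in front of the lid. With closed fingers, set a fingertip on top of the rail at the lid's right-hand corner (right as the robot faces it), run it along the rail top until you find the notch, and press the catch down inside the notch until the lid springs up. Then move clear and leave the lid standing open, without grasping, lifting or shifting the wiper arms, jug, funnel or pliers.

Things in the scene. Friction and masses are not known exactly. Their poses are not given: they have to be found in the camera images.
- rack: low pine rack fixed to the shelf, 560 mm (y) by 220 mm (x), three wiper arms in its slots under a lid; origin at the middle of its underside, x away from the robot, y to the robot's left. In front of it, parallel to its y, runs a fixed pine rail, 38 mm thick (rack x from -139 to -101 mm), 850 mm long, always covering y from -310 to +270 mm; flat top 89 mm above the rack's underside
- rail_mid (a point): point on the centre line of the rail's top at rack y = 0 (rack x = -120, z = 89 mm). A notch 60 mm wide (along y) is cut through the rail's whole thickness, open above and in front, 39 mm deep, seen from above; its middle lies anywhere between rack y = -130 and +130 mm, different each time and not told. This point may thus lie in the air of the notch
- sweep_start (a point): point on the centre line of the rail's top near the lid's right-hand corner (rack x = -120, y = -220, z = 89 mm), where the fingertip should first touch; anywhere on the rail top at rack y below -165 mm will do
- catch (a joint): black steel catch in the notch, 52 mm wide, rad: 0 up, stop at 0.36. Press its 8 mm thick rolled front edge, which runs along y 7 mm behind the rail's front face, its top 15 mm below the rail's top: 3 N at first, 6 N and 10 mm lower at the stop; lid is free at 0.2; springs back. Stay less than 21 mm behind the rail's front face: the hook behind tips 8 mm forward to there
- lid (a joint): angle of the dust lid, rad: 0 shut and latched, grows as it opens; hinged along its far (+x) edge; once freed it rises by its own weak springs to about 0.7 and stays. It may lean lightly on the gripper until that moves away
- lid_front (a point): middle of the top of the lid's front edge. Lid: clear panel in an aluminium frame, 540 mm (y) by 198 mm (x), 6 mm thick, when shut its top 5 mm below the rail's top and its front edge 3 mm behind the rail
- wiper1: front wiper arm of black steel, 460 mm long, 28 mm wide at the head and 9 mm at the rod, up to 24 mm high, lying along the rack's y in its slots under the lid (its underside 45 mm above the rack's underside); loose, to be left where it lies; origin at mid-length on its underside, its x along the arm away from the head
- wiper2: middle wiper arm of black steel, 460 mm long, 28 mm wide at the head and 9 mm at the rod, up to 24 mm high, lying along the rack's y in its slots under the lid (its underside 45 mm above the rack's underside); loose, to be left where it lies; origin at mid-length on its underside, its x along the arm away from the head
- wiper3: rear wiper arm of black steel, 460 mm long, 28 mm wide at the head and 9 mm at the rod, up to 24 mm high, lying along the rack's y in its slots under the lid (its underside 45 mm above the rack's underside); loose, to be left where it lies; origin at mid-length on its underside, its x along the arm away from the head
- jug: closed blue plastic jug, 273 mm long, 130 mm wide plus a side handle, 100 mm high, lying flat to the left of the rack; bystander; origin on its underside, 57 mm from its bottom end, x towards the cap
- funnel: translucent plastic funnel standing mouth down to the right of the rack, 124 mm across, 125 mm high; bystander; origin at the centre of its rim on the shelf
- pliers: chrome pliers lying flat between the robot and the rail, 170 mm long, 66 mm wide, 14 mm high; bystander; origin at the pivot on the shelf, x along the jaws

How it is judged:
By the outcome, as a careful person would: the job done as asked, in the order asked, and still so for the second after the job is handed in, with the robot touching nothing.
It also fails if it takes over 72 s, if anything falls off the work surface, if the arm or the gripper's body presses on something with over 40 N, if the wrist force passes 120 N, or if a joint passes its speed limit or range.

## Working session

There is one attempt and no reset: what is moved stays moved. The work goes in short steps, each a Python script; the robot and the scene stay as the last script left them, time stands still between calls to the robot, and variables do not carry over. Pictures are saved under pics/ and viewed, at most 10 in all, crops included, and the job is handed in when it is done.

```bash
mkdir -p pics
python3 - <<'E'
from cell import *
import cv2,numpy as np
s=get_state();print(s["clock"],s["position"],s["eef_rot"],s["finger_gap"])
for c in("top","side"):
    f=grab_frame(c);cv2.imwrite(f"pics/{c}0.png",f["img"][:,:,::-1])
    print(c,f["fx"],f["fy"],f["cx"],f["cy"],np.round(f["cam_to_world"],4).tolist())
    for n in("rail_mid","sweep_start","lid_front","rack","catch","jug","funnel","pliers"):
        print(n,[(np.round(d["centre"]).tolist(),round(d["score"],2)) for d in tip_of(c,n)[:2]] if n!="catch" else [(d["centre"],d["score"]) for d in spot_in(c,n)[:2]])
E
```

```text
0.0 [ 0.18940763 -0.51573341  0.2305038 ] [-3.09140063e+00 -5.49475669e-01  9.78685350e-05] 1.001706660248822
top 574.2068495435326 574.2068495435326 309.6357322585772 239.37426493802607 [[-0.0247, -0.9966, 0.0787, 0.4526], [-0.9997, 0.0252, 0.0051, -0.0154], [-0.0071, -0.0785, -0.9969, 1.6436], [0.0, 0.0, 0.0, 1.0]]
rail_mid [([316.0, 252.0], 0.81)]
sweep_start []
lid_front [([315.0, 237.0], 0.59)]
rack []
catch [([291.2, 249.4], 0.6)]
jug [([153.0, 217.0], 0.72)]
funnel [([462.0, 202.0], 0.93)]
pliers [([285.0, 308.0], 0.87)]
side 567.3010025009249 567.3010025009249 321.21449876651315 239.65432618936717 [[-0.9602, -0.1769, 0.2163, 0.3302], [-0.2794, 0.5943, -0.7541, 0.9442], [0.0049, -0.7845, -0.6201, 0.8588], [0.0, 0.0, 0.0, 1.0]]
rail_mid [([348.0, 240.0], 0.97)]
sweep_start []
lid_front [([339.0, 241.0], 0.58)]
rack [([300.0, 258.0], 0.88)]
catch [([336.5, 257.8], 0.73)]
jug [([222.0, 422.0], 0.55)]
funnel [([342.0, 164.0], 0.71)]
pliers [([404.0, 304.0], 0.63), ([339.0, 235.0], 0.34)]
```

View pics/top0.png

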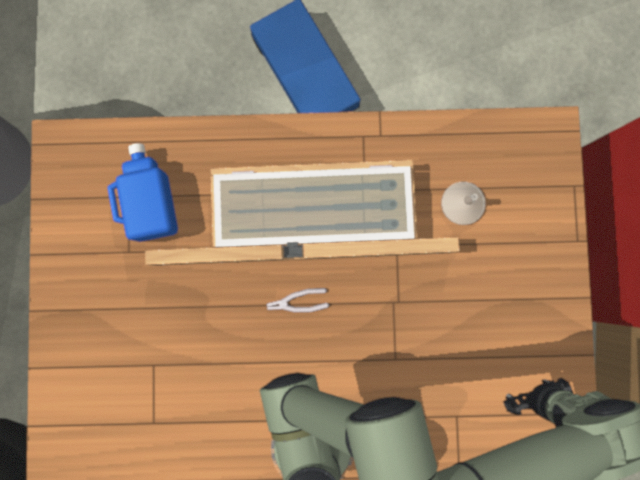

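View pics/side0.png

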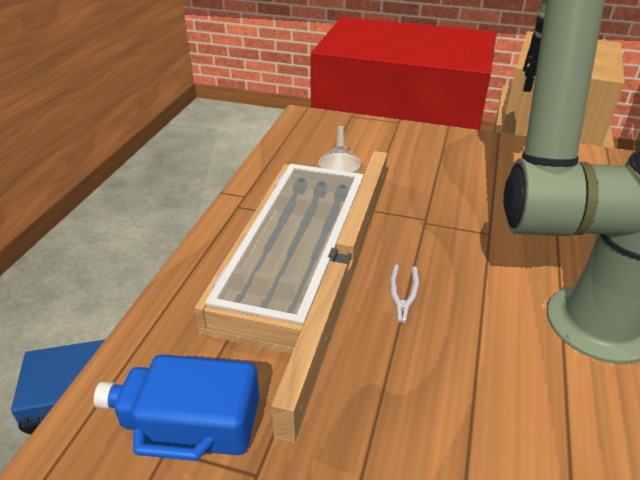

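The top view shows the lid's white frame with front corners near (215,247) and (412,238). The rail runs from (145,257) to (460,245), with the black catch in its notch at about (292,250). The side view agrees, with the catch at (337,257). The funnel stands at the right and the pliers lie in front of the rail.

```bash
cat > h.py <<'E'
from cell import *
import cv2,numpy as np
from scipy.spatial.transform import Rotation as Rn
def ray(f,p,z):
    M=np.array(f["cam_to_world"]);d=M[:3,:3]@[(p[0]-f["cx"])/f["fx"],(p[1]-f["cy"])/f["fy"],1]
    return M[:3,3]+d*(z-M[2,3])/d[2]
E
python3 - <<'E'
from h import *
F={c:grab_frame(c) for c in("top","side")}
f=F["top"];im=f["img"]
# lid frame (white)
m=(im.min(2)>200).astype(np.uint8);m[:150]=0;m[260:]=0;m[:,:190]=0;m[:,430:]=0
pts=np.argwhere(m)[:,::-1]
W=np.array([ray(f,p,.084)[:2] for p in pts],np.float32)
(c,sz,a)=cv2.minAreaRect(W);b=cv2.boxPoints((c,sz,a));print("lid",c,sz,a,b.round(3).tolist())
# rail front/top edges: pale pine band per column, fit line
cols=[u for u in range(150,456)if not 278<u<308]
hsv=cv2.cvtColor(im,cv2.COLOR_RGB2HSV)
for u in (180,240,340,430): print(u,[tuple(im[v,u]) and im[v,u].tolist() for v in range(236,268,2)])
for c in F:
    print(c,"rail_mid",[(ray(F[c],d["centre"],.089).round(4),d["score"]) for d in tip_of(c,"rail_mid")[:1]],
     "lidf",[ray(F[c],d["centre"],.084).round(4) for d in tip_of(c,"lid_front")[:1]],
     "catch",[ray(F[c],d["centre"],.074).round(4) for d in spot_in(c,"catch")[:1]])
for n,z in(("funnel",.0),("pliers",0.),("rack",0.)):
  for c in F: print(n,c,[ray(F[c],d["centre"],z).round(3) for d in tip_of(c,n)[:1]])
E
```

```text
lid (0.6694120168685913, -0.0179576575756073) (0.20149493217468262, 0.5399720072746277) 0.9742411375045776 [[0.5640000104904175, 0.25], [0.5730000138282776, -0.28999999165534973], [0.7749999761581421, -0.28600001335144043], [0.765999972820282, 0.2540000081062317]]
180 [[124, 91, 63], [173, 123, 86], [183, 132, 89], [187, 134, 91], [187, 135, 92], [169, 123, 85], [187, 141, 97], [222, 180, 129], [219, 175, 127], [218, 177, 128], [222, 182, 129], [227, 186, 135], [231, 193, 137], [221, 179, 129], [145, 108, 76], [181, 131, 91]]
240 [[186, 176, 153], [216, 211, 196], [239, 238, 235], [240, 239, 235], [236, 233, 229], [192, 164, 140], [225, 184, 133], [226, 187, 135], [222, 180, 131], [218, 178, 130], [215, 172, 123], [223, 182, 131], [194, 154, 112], [161, 121, 83], [181, 130, 86], [186, 134, 91]]
340 [[238, 237, 234], [239, 238, 235], [232, 228, 224], [205, 170, 134], [223, 182, 131], [228, 189, 135], [229, 189, 136], [226, 186, 134], [227, 187, 136], [227, 187, 135], [176, 139, 100], [159, 118, 80], [180, 131, 89], [181, 132, 89], [180, 129, 86], [179, 130, 88]]
430 [[127, 93, 64], [177, 138, 100], [229, 188, 137], [221, 179, 128], [225, 184, 132], [226, 189, 137], [225, 184, 134], [218, 176, 127], [190, 151, 110], [166, 121, 83], [184, 133, 91], [186, 133, 89], [186, 135, 93], [171, 122, 83], [168, 122, 85], [170, 122, 83]]
top rail_mid [(array([ 0.5395, -0.023 ,  0.089 ]), 0.78)] lidf [array([ 0.5689, -0.0256,  0.084 ])] catch [array([0.5437, 0.0459, 0.074 ])]
side rail_mid [(array([ 0.5407, -0.0113,  0.089 ]), 0.91)] lidf [array([ 0.5628, -0.021 ,  0.084 ])] catch [array([0.5553, 0.0352, 0.074 ])]
funnel top [array([ 0.68 , -0.449,  0.   ])]
funnel side [array([ 0.667, -0.474,  0.   ])]
pliers top [array([0.397, 0.071, 0.   ])]
pliers side [array([0.398, 0.074, 0.   ])]
rack top [array([ 0.662, -0.015,  0.   ])]
rack side [array([ 0.655, -0.019, -0.   ])]
```

```bash
cat >> h.py <<'E'
yaw=0.0167; O=np.array([.5465,-.018,.089])  # rail_mid
ey=np.array([-np.sin(yaw),np.cos(yaw),0]);ex=np.array([np.cos(yaw),np.sin(yaw),0])
def P(y,h=0,x=0): return O+ex*x+ey*y+np.array([0,0,h])   # x rel. rail centre line
def rv(s):
    y=s*ey;z=np.array([0,0,-1.]);return Rn.from_matrix(np.c_[np.cross(y,z),y,z]).as_rotvec()
def st(t=""):
    s=get_state();d=np.array(s["position"])-O
    print(t,round(s["clock"],2),"y %.4f x %.4f h %.4f"%(d@ey,d@ex,d[2]),"F",np.round(s["contact_force"],2));return s
E
python3 - <<'E'
from h import *
grab(20)
q0=np.array(get_state()["q"])
best=min((np.abs(np.array(q)-q0).max(),s) for s in(1,-1) if (q:=ik(P(-.22,.12),rv(s))) is not None)
print(best);open("s","w").write(str(best[1]))
movep(P(-.22,.12),rv(best[1]));st()
move_l(P(-.22,.03),.15);st()
print(move_l(P(-.22,-.012),.03,until_force=3));st()
f=grab_frame("top");cv2.imwrite("pics/t1.png",cv2.resize(f["img"][180:330,250:450,::-1],(800,600),interpolation=cv2.INTER_CUBIC))
f=grab_frame("side");cv2.imwrite("pics/s1.png",cv2.resize(f["img"][90:240,270:470,::-1],(800,600),interpolation=cv2.INTER_CUBIC))
E
```

```text
(np.float64(1.156962130063771), -1)
 4.03 y -0.2209 x -0.0004 h 0.1201 F [-0.09  0.35  1.21]
 4.78 y -0.2207 x 0.0003 h 0.0307 F [ 0.69 -0.04  0.55]
True
 5.74 y -0.2198 x -0.0003 h 0.0001 F [-1.91  0.66  6.1 ]
```

View pics/s1.png

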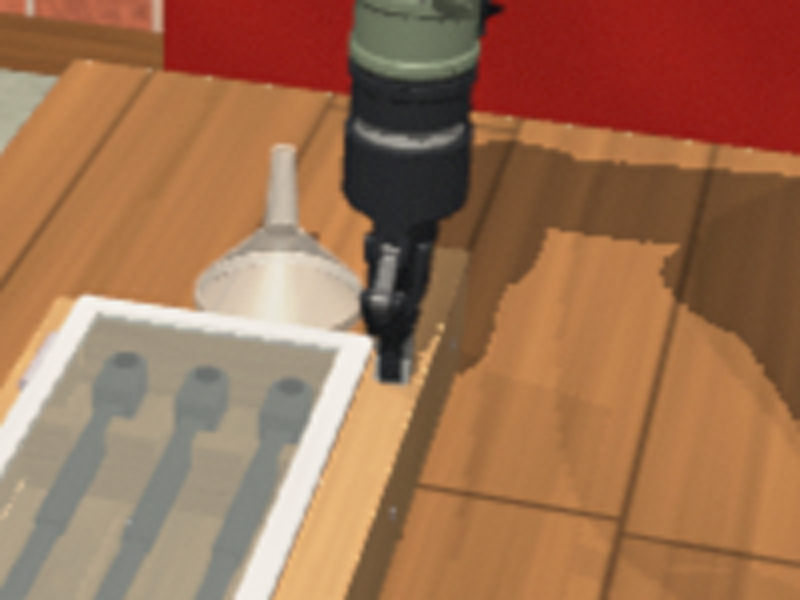

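The side crop shows the closed tip at about (393,380), standing on the rail top near its centre line at the lid's right-hand corner. Next I sweep in +y under light pressure.

Run:
```python
from h import *
y=-.22; h=-.0015
while y<.15:
    y+=.02 if y<-.0 else .006
    move_l(P(y,h),.06)
    s=st(); fz=s["contact_force"][2]
    if fz<2.0:
        sleep(.1); s=st("again")
        if s["contact_force"][2]<2.0: break
    if fz>10: h+=.0005
    elif fz<5: h-=.0005
f=grab_frame("top");cv2.imwrite("pics/t2.png",cv2.resize(f["img"][190:310,210:370,::-1],(800,600),interpolation=cv2.INTER_CUBIC))
f=grab_frame("side");cv2.imwrite("pics/s2.png",cv2.resize(f["img"][180:330,240:440,::-1],(800,600),interpolation=cv2.INTER_CUBIC))
```

```text
6.32 y -0.2014 x 0.0016 h 0.0001 F [-0.36 -2.41  8.27]
 6.8 y -0.1812 x 0.0016 h 0.0001 F [-0.08 -2.16  8.21]
 7.28 y -0.1612 x 0.0017 h 0.0000 F [ 0.93 -1.55  9.49]
 7.77 y -0.1412 x 0.0017 h 0.0001 F [-0.84 -2.96  8.46]
 8.25 y -0.1211 x 0.0018 h 0.0001 F [ 0.74 -2.99  9.08]
 8.73 y -0.1011 x 0.0018 h 0.0000 F [ 0.39 -2.44  9.15]
 9.22 y -0.0811 x 0.0018 h 0.0000 F [ 0.33 -3.38  8.87]
 9.7 y -0.0611 x 0.0018 h 0.0000 F [ 0.06 -3.19  8.79]
 10.18 y -0.0411 x 0.0019 h 0.0001 F [ 0.34 -2.47  9.09]
 10.67 y -0.0211 x 0.0019 h 0.0001 F [-0.23 -3.04  9.34]
 11.15 y -0.0010 x 0.0019 h 0.0000 F [-0.87 -2.99  9.17]
 11.63 y 0.0190 x 0.0019 h 0.0000 F [-0.81 -3.65  9.32]
 11.88 y 0.0248 x 0.0019 h 0.0000 F [-0.28 -4.9   8.64]
 12.13 y 0.0307 x 0.0019 h -0.0000 F [ 0.81 -3.97  8.64]
 12.38 y 0.0385 x -0.0005 h -0.0018 F [0.69 0.18 0.11]
again 12.48 y 0.0382 x -0.0006 h -0.0021 F [0.06 0.19 0.11]
```

View pics/s2.png

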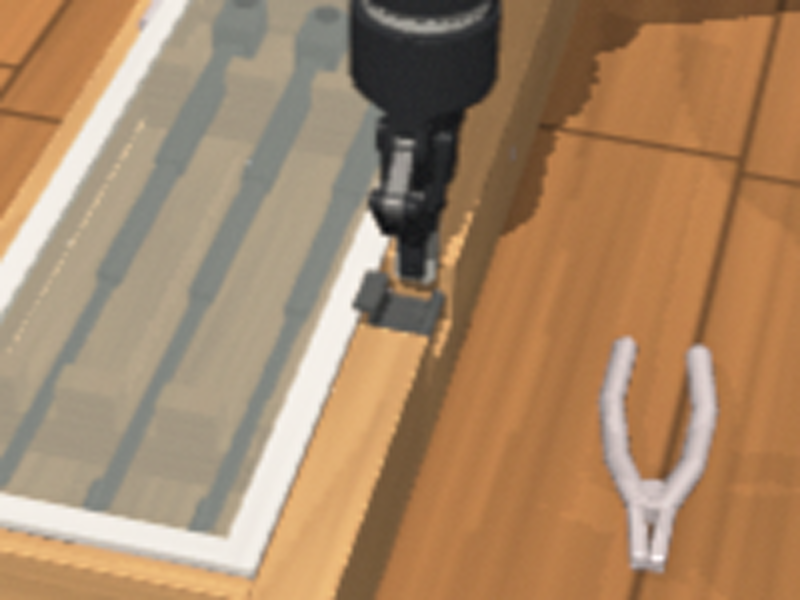

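View pics/t2.png

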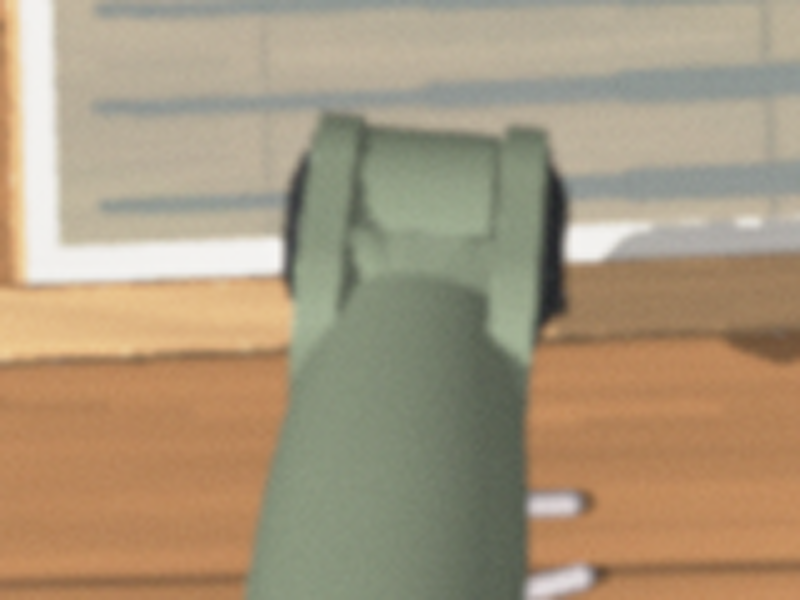

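The side crop shows the tip at about (418,275), just past the notch's near edge, with the catch ahead of it around (405,305). That matches the force dropping away. The top view of the tip is blocked by the arm. Next I shift forward off the hook, move to mid-notch and press.

Run:
```python
from h import *
move_l(P(.0382,.003),.05)
move_l(P(.0382,.003,-.016),.08)
move_l(P(.058,.003,-.016),.08);st("mid")
print(move_l(P(.058,-.008,-.016),.03),"clear of catch");st()
for h in(-.013,-.016,-.018,-.020,-.022,-.0235):
    if move_l(P(.058,h,-.016),.02,until_force=15): st("HIT");break
    s=st()
f=grab_frame("side");cv2.imwrite("pics/s3.png",cv2.resize(f["img"][130:330,200:440,::-1],(720,600),interpolation=cv2.INTER_CUBIC))
```

```text
mid 13.58 y 0.0587 x -0.0159 h 0.0030 F [-0.47 -0.88  0.55]
False clear of catch
 14.1 y 0.0579 x -0.0162 h -0.0083 F [-0.55  0.73  0.14]
 14.5 y 0.0580 x -0.0162 h -0.0131 F [ 0.68 -0.03  0.12]
 14.8 y 0.0580 x -0.0159 h -0.0160 F [ 0.33 -0.69  1.22]
 15.05 y 0.0580 x -0.0163 h -0.0180 F [-1.84  0.06  2.47]
 15.3 y 0.0580 x -0.0164 h -0.0201 F [-2.18 -0.67  3.55]
 15.55 y 0.0580 x -0.0162 h -0.0220 F [-3.35 -0.43  4.2 ]
 15.8 y 0.0580 x -0.0161 h -0.0235 F [-2.71  0.57  5.  ]
```

View pics/s3.png

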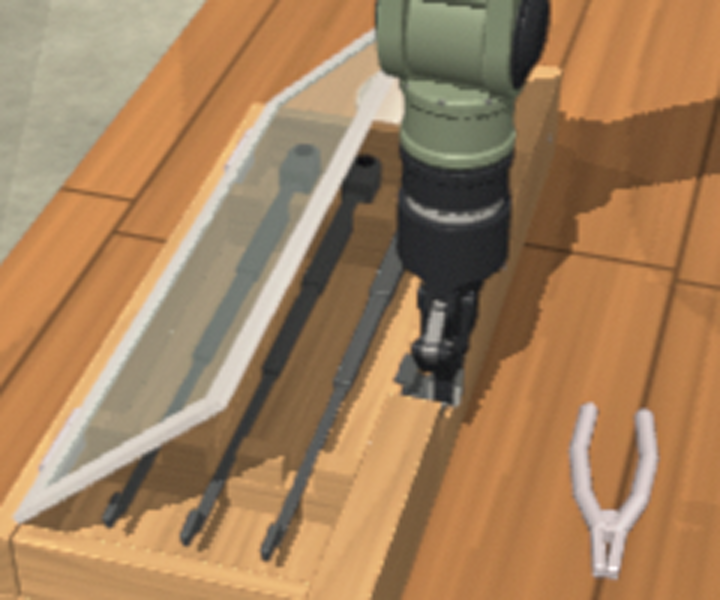

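The picture shows the lid standing open, with its front edge from (215,400) to (380,90), and the tip pressing the catch at (440,385). The wipers are in place. Now I back away.

Run:
```python
from h import *
move_l(P(.058,.0,-.022),.06)
move_l(P(.058,.03,-.06),.1)
move_l(P(.058,.14,-.16),.15);st()
sleep(1)
f=grab_frame("side");cv2.imwrite("pics/s4.png",f["img"][:,:,::-1])
```

```text
18.18 y 0.0580 x -0.1598 h 0.1395 F [ 0.34 -0.62 -0.17]
```

View pics/s4.png

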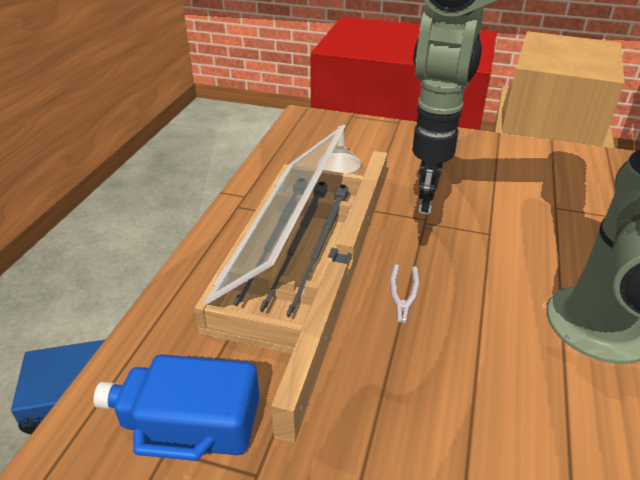

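The lid stands open, with its free edge from (275,262) to (343,127). The catch has sprung back at (340,257), the gripper is clear at (425,210), and nothing else has moved.

```bash
python3 -c "
from cell import *
print(sign_off())"
```

```text
the job is handed in; nothing more can be done
None
```

The lid popped open after the fingertip swept the rail from the right-hand corner, found the notch and pressed the catch; I handed the job in at about 19 s with the lid standing open, the gripper clear and the wiper arms, jug, funnel and pliers unmoved in the last picture.

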